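Turn the pot board cork side up and set the hot pot on it

ROBOT

A 6-joint arm with a two-finger parallel gripper is mounted at the origin on a cart in front of the work surface, level with it; the furniture and walls round the work are solid. World frame = base frame: x ahead of the robot, y to its left, z up, the work surface at z = 0. Lengths are in m, angles in rad, forces in N, time in s.
With the tool pointing down it reaches from about 0.35 to 0.975 m from the base axis. Payload 4.9 kg.
Tool frame: the origin (TCP) lies at the very end of the fingers, on their centre line; the grasp point (between the pads) lies 19 mm behind it; z points along the fingers, y is the line along which they close (so a half turn about z gives the same grasp; the last joint's range is limited). The gripper opens to 85 mm and grips with 20 to 120 N. Pads are 22 mm wide; open, the fingers measure 114 mm over their backs; the gripper's body (76 mm by 85 mm) begins 54 mm behind the grasp point. The pads swing forward as they close: fully open they stand 13 mm farther back than shut.
Start: joints at [1.209, 0.053, 1.613, -0, 1.476, -0.119], TCP at [0.15, 0.607, 0.231] pointing down, gripper open.
Joint ranges: [-3.01, 3.01], [-1.01, 2.22], [0.06, 2.58], [-1.02, 4.17], [0.09, 2.62], [-3.14, 3.14]. Speed limits (rad/s): [2.57, 2.57, 3.14, 3.14, 3.14, 3.14].

INTERFACE

Orientations are given as a unit quaternion [w, x, y, z].
In Python, from plant import state, optics, ticket, nets gives the robot as it stands. The module is installed in compiled form; this text tells all that it offers.
- The arm moves only by the shell command python3 -m inch 'ROWS' [OPENING]. ROWS is JSON, a list of rows, each an object of numbers: "dx", "dy", "dz": the shift along the tool's x, y, z as a fraction of full scale; "rx", "ry", "rz": the turn, a rotation vector about the tool's x, y, z as a fraction of full scale. In form: [{"dx": .., "dy": .., "dz": .., "rx": .., "ry": .., "rz": ..}, ...]. A call has 1 to 5 rows; each row is the pose to reach, as a shift and turn from the pose commanded when the call began, along the tool's axes at that moment; what a row does not reach only later rows make up. Full scale, the value 1, is 0.8 m for a shift and 1.5 rad for a turn. A row lasts 1/10 s, in which the tool goes at most 50 mm and 8.59 degrees, less where a joint would pass 70% of its speed; a pose out of reach is approached as far as the arm can. A call with a number of a shift or a turn outside -1 to 1 is refused whole. A call with a gripper value outside its range is refused whole. OPENING is the opening, from -1 (shut) to 1 (fully open), set as the call begins (- or left out, the last holds). The fingers move at their own pace and stop on an object; the grip force is fixed at half the most. Time passes only in rows, so rows that repeat a pose let the fingers close. It gives the time, the measured TCP pose, the force, the opening and the grip force at its end, in the units of the state.
- state(): the state, without advancing time (a new reading comes with each control period).
- optics.grab_frame(name): name is "scene" or "side" or "wrist"; returns the picture (400x640x3 uint8, red, green, blue); there is no depth.
- optics.camera_info(name): a dict with "fx", "fy", "cx", "cy" (pixels), "R" (3x3) and "t" (3): a world point X has camera coordinates R X + t. Camera axes: x right, y down, z forward; pixel columns grow to the right and rows downward; lengths in m; the calibration is good to about 2 mm. A picture is of the moment at which its call begins: read the wrist's pose just before it. camera_info takes no time and is no camera call; for the wrist camera it gives the pose at the moment of the call.
- ticket.job_done(): hands the job in; it is judged then, once.
Trained networks look in the newest picture that a camera, given by its name, has taken for a name from the list of things; names that differ only in an ending like _2 or _b are one class to them, and where a whole thing is asked for, a point or a joint stands for the part that bears it (a point fixed in the world has none). Each returns a list of dicts, best first, with "confidence" (0 to 1); they miss things now and then, are a little off and sometimes report something else, mostly with a low value. They report only what shows in the picture. A call takes as long as a camera call. They do not tell look-alikes from the thing itself.
- nets.boxes_of(camera, name): "bbox" ([centre column, centre row, width, height] in pixels, round what is visible of it).
- nets.outline_of(camera, name): "pixels" (400x640 bool, what is visible of it) and "bbox" ([centre column, centre row, width, height] in pixels, round what is visible of it).
The state is a dict: "time": time; "joint_pos": joint angles; "joint_vel": joint speeds; "joint_efforts": joint torques, N m; "tool_pos": TCP position; "tool_rot": TCP orientation; "contact_force": force on the tool from outside, world axes, zero at the start; "ft_torque": the same for the moment, N m; "gripper_width": opening from 0.0 (shut) to 1.0 (fully open); "grasp_force": force on a finger pad.
Only numpy, scipy, OpenCV 4.12 (cv2) and the standard library are available. Lean on these libraries where they do the work, as an engineer would, in place of code of your own. Each camera call takes 0.05 s, during which the arm holds its last target. There are 200 camera calls.

TASK

The small steel pot is hot and needs the cork side of the pot board under it, but the board lies wood side up. Push the board against the curved steel upstand until it rides up and leans steeply on edge there, then tip it over so that it lies flat on the worktop with the cork side up. Then stand the pot upright in the middle of the cork and let go, without knocking over the pot or shifting the glass, the blue mug or the striped cup.

Things in the scene. Friction and masses are not known exactly. Their poses are not given: they have to be found in the camera images.
- upstand: polished steel upstand (fence) with a coved face, fixed, low friction, 240 mm long along its y, 80 mm high. Origin on the worktop, middle of the foot line of its face; own -x is the side with the board, z up. Side profile of the face, x and z in mm: (0,0) (12,9) (24,26) (36,59) (41,79); a 4 mm high flange reaches back to x = 79
- board: pot board 140 (own x) x 160 (y) x 14 mm, about 0.35 kg: one face cork, the other wood with two dark strips along x. Origin at the centre of the cork face; z points out of the wood face. At the start its +x edge faces the upstand, 15 to 60 mm off. Pushed at its near edge it rides up the cove, and leans by itself at about 63 degrees from level once the near edge is at the upstand's foot
- board_center (a point): centre of the board's volume, 7 mm from either face; axes as the board's
- pot: small bellied steel pot without handle, 54 mm diameter, 50 mm high, 0.12 kg, open on top; origin at the centre of its underside, z up; grasp it round the body from above
- glass: small clear glass, 49 mm diameter, 62 mm high, bystander; origin at the centre of its underside
- blue_mug: dark blue mug 97 mm high, 78 mm across and 116 mm with its handle, bystander; origin at table level, centre of its outline with the handle
- red_cup: low cream cup with red stripes, 49 mm high, 60 mm across, 83 mm with its handle, bystander; origin at table level, centre of its outline with the handle
Things that resemble listed ones, but are neither listed nor needed, are in the scene too. There is more than one size of the pot; the job needs the smaller.

How it is judged:
On the way, in this order (a step that is already met when the one before it is completed fails the run):
1. the board leans on the upstand, at least 45 degrees up from level (angle between board's own z axis and vertical between 0.79 and 1.6 rad and contact force between board and upstand above 0.1 N), for 0.2 s.
2. the board lies flat on the worktop, cork side up (angle between board's own z axis and vertical above 3.06 rad and height (world z) of board_center below 0.012 m), for 0.2 s.
At the end, for the whole second after the job is handed in: The board lies flat on the worktop (within 4.5 degrees) with the cork side up, and the pot stands upright (within 6 degrees) on it, within 30 mm of its middle; both at rest (all of step 2 and height (world z) of board_center above 0.002 m and horizontal distance between pot and board_center below 0.03 m and angle between pot's own z axis and vertical below 0.1 rad and height (world z) of pot below 0.02 m and contact force between pot and board above 0.3 N and linear speed of each of pot, board below 0.02 m/s); the robot touches nothing.
It fails at once if the pot is tipped over (angle between pot's own z axis and vertical above 0.7 rad).
It fails at once if the glass, the blue mug or the striped cup is shifted by more than 25 mm (distance of any of glass, blue_mug, red_cup from where it was at the start of the episode above 0.025 m).
It also fails if it takes over 72 s, if anything falls off the work surface, if the arm or the gripper's body presses on something with over 40 N, if the wrist force passes 120 N, or if a joint passes its speed limit or range.

## Working session

There is one attempt and no reset: what is moved stays moved. The work goes in short steps, Python scripts to look and compute and a shell command to move; the robot and the scene stay as the last step left them, time stands still between calls to the robot, and variables do not carry over. Pictures are saved under pics/ and viewed, at most 14 in all, crops included, and the job is handed in when it is done.

```bash
mkdir -p pics; cat > h.py <<'E'
import numpy as np, cv2
from plant import state, optics, ticket, nets
def snap(cam,fn):
    im=optics.grab_frame(cam); cv2.imwrite('pics/'+fn,im[:,:,::-1]); return im
def ray(cam,u,v,z=0.,info=None):
    c=info or optics.camera_info(cam); R=np.array(c['R']);t=np.array(c['t'])
    o=-R.T@t; d=R.T@np.array([(u-c['cx'])/c['fx'],(v-c['cy'])/c['fy'],1.])
    return o+d*(z-o[2])/d[2]
def proj(cam,X):
    c=optics.camera_info(cam);p=np.array(c['R'])@X+np.array(c['t']);return np.array([c['fx']*p[0]/p[2]+c['cx'],c['fy']*p[1]/p[2]+c['cy']])
E
python3 - <<'E'
from h import *
for c in ['scene','side']:
    im=snap(c,c+'0.png'); i=optics.camera_info(c); print(c,(-np.array(i['R']).T@np.array(i['t'])).round(3))
    for n in ['board','upstand','pot','glass','blue_mug','red_cup']:
        print(n,[(round(d['confidence'],2),np.round(d['bbox']).tolist(),ray(c,d['bbox'][0],d['bbox'][1]+d['bbox'][3]/2).round(3).tolist()) for d in nets.boxes_of(c,n)[:3]])
print(state())
E
```

```text
scene [-0.012 -0.816  0.57 ]
board [(0.79, [291.0, 184.0, 73.0, 45.0], [0.492, -0.173, 0.0])]
upstand [(0.89, [320.0, 153.0, 76.0, 54.0], [0.633, -0.127, 0.0])]
pot [(0.62, [316.0, 227.0, 22.0, 31.0], [0.444, -0.319, 0.0])]
glass [(0.92, [370.0, 204.0, 20.0, 33.0], [0.596, -0.347, 0.0])]
blue_mug [(0.87, [423.0, 213.0, 36.0, 54.0], [0.629, -0.477, 0.0]), (0.37, [292.0, 185.0, 74.0, 45.0], [0.49, -0.176, 0.0])]
red_cup [(0.8, [384.0, 294.0, 40.0, 36.0], [0.404, -0.547, 0.0])]
side [0.472 0.682 0.419]
board [(0.87, [313.0, 267.0, 85.0, 49.0], [0.545, -0.014, 0.0]), (0.64, [298.0, 207.0, 15.0, 35.0], [0.611, -0.295, -0.0])]
upstand [(0.71, [228.0, 260.0, 54.0, 108.0], [0.667, 0.067, 0.0])]
pot [(0.68, [366.0, 216.0, 22.0, 32.0], [0.459, -0.274, 0.0]), (0.64, [363.0, 194.0, 27.0, 35.0], [0.467, -0.396, 0.0])]
glass [(0.72, [298.0, 207.0, 20.0, 36.0], [0.608, -0.289, 0.0])]
blue_mug [(0.58, [298.0, 183.0, 48.0, 49.0], [0.624, -0.395, 0.0])]
red_cup [(0.57, [388.0, 188.0, 17.0, 23.0], [0.405, -0.484, 0.0])]
{'time': 0.7, 'joint_pos': array([ 1.20898416e+00,  5.26335182e-02,  1.61287899e+00,  4.89785516e-06,
        1.47604116e+00, -1.18998363e-01]), 'joint_vel': array([-0.0011089 , -0.00228856, -0.00076553,  0.00036627, -0.00033151,
        0.00066881]), 'joint_efforts': array([ 3.52638781e-04, -3.93544579e+01, -3.70374334e+01,  5.29895215e-05,
        3.60545437e-04, -2.16007265e-05]), 'tool_pos': array([0.15026171, 0.60664709, 0.2313574 ]), 'tool_rot': array([2.27370296e-06, 1.21109102e-01, 9.92639202e-01, 1.95142138e-05]), 'contact_force': array([-0.44646404, -0.08360178,  0.33701836]), 'ft_torque': array([-0.00473982,  0.00067   ,  0.02261209]), 'grasp_force': 0.0, 'gripper_width': 0.9993968171799447}
```

View pics/scene0.png

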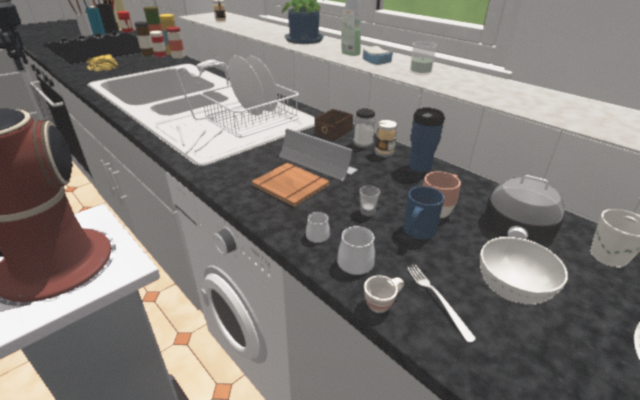

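View pics/side0.png

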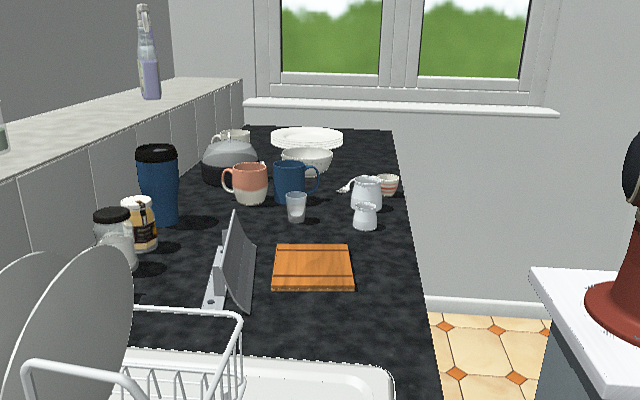

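The small pot is at scene (316,227) and side (365,216). The bigger one is just behind it, and the board is wood side up in front of the upstand. I'll work out the move that takes the wrist camera above the board.

```bash
cat >> h.py <<'E'
from scipy.spatial.transform import Rotation as Ro
def cur():
    s=state(); q=np.array(s['tool_rot']); return np.array(s['tool_pos']), Ro.from_quat(q[[1,2,3,0]]), s
def Rt(yaw,tilt=0.):
    """tool pointing down; tool y at world heading `yaw`; tilt>0 then leans tool z toward +(x-ish) about tool y's / x's; """
    y=np.array([np.cos(yaw),np.sin(yaw),0]); z=np.array([0,0,-1.]); x=np.cross(y,z)
    return Ro.from_matrix(np.c_[x,y,z])
def go(p,R=None):
    P,C,s=cur(); d=C.inv().apply(np.array(p)-P)/.8; r=(C.inv()*(R or C)).as_rotvec()/1.5
    n=max(np.linalg.norm(d)*.8/.05,np.linalg.norm(r)*1.5/.15)
    print('t',round(s['time'],2),'go',dict(zip(['dx','dy','dz','rx','ry','rz'],np.r_[d,r].round(4).tolist())),'rows',round(n,1))
E
python3 - <<'E'
from h import *
go([0.40,-0.12,0.38],Rt(np.pi/2))
for c in ['scene','side']:
    optics.grab_frame(c)
    m=nets.outline_of(c,'board')[0]['pixels'].astype(np.uint8)
    v,u=np.nonzero(m); P=np.array([ray(c,a,b,.014,optics.camera_info(c))[:2] for a,b in zip(u,v)],np.float32)
    print(c,cv2.minAreaRect(P), cv2.boxPoints(cv2.minAreaRect(P)).round(3).tolist())
# upstand foot in side view: pixel guesses
for uv in [(250,311),(228,262),(204,308)]: print(ray('side',*uv,0).round(3))
for uv in [(279,160),(345,177)]: print(ray('scene',*uv,0).round(3))
for uv in [(286,132),(350,153)]: print(ray('scene',*uv,0.079).round(3))
E
```

```text
t 0.7 go {'dx': -0.5214, 'dy': -0.8066, 'dz': -0.1858, 'rx': 0.0, 'ry': 0.0, 'rz': -0.1619} rows 15.7
scene ((0.5510381460189819, -0.0957275778055191), (0.15484046936035156, 0.17558905482292175), 7.574789047241211) [[0.46299999952316284, -0.01899999938905239], [0.4860000014305115, -0.19300000369548798], [0.6389999985694885, -0.17299999296665192], [0.6159999966621399, 0.0020000000949949026]]Traceback (most recent call last):
  File "<stdin>", line 6, in <module>
ValueError: time passes only in moves, steps and waits
```

```bash
R='{"dx":-0.56,"dy":-0.8,"dz":-0.19,"rz":-0.16}'; python3 -m inch '[{"dx":-0.56,"dy":-0.8,"dz":-0.19,"rz":-0.16},{"dx":-0.56,"dy":-0.8,"dz":-0.19,"rz":-0.16},{"dx":-0.56,"dy":-0.8,"dz":-0.19,"rz":-0.16},{"dx":-0.56,"dy":-0.8,"dz":-0.19,"rz":-0.16},{"dx":-0.56,"dy":-0.8,"dz":-0.19,"rz":-0.16}]' 1
python3 - <<'E'
from h import *
go([0.42,-0.12,0.38],Rt(np.pi/2))
E
```

```text
t 0.9 go {'dx': -0.5457, 'dy': -0.8006, 'dz': -0.1859, 'rx': -0.0, 'ry': -0.0, 'rz': -0.1619} rows 15.8validation failed for argument at $[0]...
```

```bash
python3 -m inch '[{"dx":-0.55,"dy":-0.8,"dz":-0.19,"rx":0,"ry":0,"rz":-0.16},{"dx":-0.55,"dy":-0.8,"dz":-0.19,"rx":0,"ry":0,"rz":-0.16},{"dx":-0.55,"dy":-0.8,"dz":-0.19,"rx":0,"ry":0,"rz":-0.16},{"dx":-0.55,"dy":-0.8,"dz":-0.19,"rx":0,"ry":0,"rz":-0.16},{"dx":-0.55,"dy":-0.8,"dz":-0.19,"rx":0,"ry":0,"rz":-0.16}]' 1
python3 - <<'E'
from h import *
go([0.42,-0.12,0.38],Rt(np.pi/2))
E
```

```text
time: 1.4
tool_pos: [0.2368, 0.3753, 0.2798]
tool_rot: [0.0, 0.001, 1.0, 0.0]
contact_force: [1.0, -0.3, 0.2]
gripper_width: 0.998
grasp_force: 0.0
t 1.4 go {'dx': -0.2303, 'dy': -0.6186, 'dz': -0.1253, 'rx': 0.0002, 'ry': 0.0004, 'rz': -0.0013} rows 10.8
```

```bash
python3 -m inch '[{"dx":-0.23,"dy":-0.62,"dz":-0.125,"rx":0,"ry":0,"rz":0},{"dx":-0.23,"dy":-0.62,"dz":-0.125,"rx":0,"ry":0,"rz":0},{"dx":-0.23,"dy":-0.62,"dz":-0.125,"rx":0,"ry":0,"rz":0},{"dx":-0.23,"dy":-0.62,"dz":-0.125,"rx":0,"ry":0,"rz":0},{"dx":-0.23,"dy":-0.62,"dz":-0.125,"rx":0,"ry":0,"rz":0}]' 
python3 -m inch '[{"dx":-0.12,"dy":-0.33,"dz":-0.065,"rx":0,"ry":0,"rz":0},{"dx":-0.12,"dy":-0.33,"dz":-0.065,"rx":0,"ry":0,"rz":0},{"dx":-0.12,"dy":-0.33,"dz":-0.065,"rx":0,"ry":0,"rz":0},{"dx":-0.12,"dy":-0.33,"dz":-0.065,"rx":0,"ry":0,"rz":0},{"dx":-0.12,"dy":-0.33,"dz":-0.065,"rx":0,"ry":0,"rz":0}]' 
cat >> h.py <<'E'
def near(cam='wrist',names=('board','upstand','pot','glass')):
    i=optics.camera_info(cam); im=optics.grab_frame(cam); out={}
    for n in names:
        out[n]=[(round(d['confidence'],2),d['pixels'].astype(np.uint8)) for d in nets.outline_of(cam,n)[:3]]
    return im,i,out
E
python3 - <<'E'
from h import *
im,i,o=near(); print((-np.array(i['R']).T@np.array(i['t'])).round(3),np.round(i['R'],2).tolist(),state()['tool_pos'])
cv2.imwrite('pics/w1.png',im[:,:,::-1]); 
zs={'board':.014,'upstand':0,'pot':.025,'glass':.03}
for n in o:
  for c,m in o[n]:
    v,u=np.nonzero(m); P=np.array([ray('',a,b,zs[n],i)[:2] for a,b in zip(u,v)],np.float32)
    r=cv2.minAreaRect(P); print(n,c,np.round(r[0],3),np.round(r[1],3),round(r[2],1),cv2.boxPoints(r).round(3).tolist(),[u.min(),u.max(),v.min(),v.max()])
E
```

```text
time: 1.9
tool_pos: [0.3214, 0.1447, 0.3265]
tool_rot: [0.001, 0.001, 1.0, 0.0]
contact_force: [1.5, 0.2, -0.2]
gripper_width: 0.999
grasp_force: 0.0
time: 2.4
tool_pos: [0.4049, -0.0871, 0.372]
tool_rot: [0.001, 0.002, 1.0, -0.0]
contact_force: [0.8, 0.8, 0.4]
gripper_width: 0.999
grasp_force: 0.0
[ 0.32  -0.087  0.515] [[0.0, 1.0, -0.0], [0.95, -0.0, 0.33], [0.33, -0.0, -0.95]] [ 0.40456448 -0.08475136  0.37115142]
upstand 0.76 [ 0.712 -0.05 ] [0.115 0.277] 10.9 [[0.6299999952316284, 0.07500000298023224], [0.6819999814033508, -0.19699999690055847], [0.7950000166893005, -0.17499999701976776], [0.7429999709129333, 0.09700000286102295]] [np.int64(278), np.int64(404), np.int64(258), np.int64(318)]
pot 0.86 [ 0.463 -0.305] [0.05  0.074] 32.6 [[0.421999990940094, -0.28700000047683716], [0.4620000123977661, -0.3490000069141388], [0.5040000081062317, -0.32199999690055847], [0.46399998664855957, -0.25999999046325684]] [np.int64(177), np.int64(215), np.int64(164), np.int64(197)]
pot 0.66 [ 0.464 -0.433] [0.073 0.124] 20.7 [[0.40799999237060547, -0.3880000114440918], [0.4519999921321869, -0.5040000081062317], [0.5199999809265137, -0.4790000021457672], [0.47600001096725464, -0.3619999885559082]] [np.int64(90), np.int64(156), np.int64(157), np.int64(206)]
glass 0.98 [ 0.62  -0.325] [0.037 0.086] 41.8 [[0.578000009059906, -0.3059999942779541], [0.6349999904632568, -0.36899998784065247], [0.6629999876022339, -0.3449999988079071], [0.6060000061988831, -0.2809999883174896]] [np.int64(180), np.int64(213), np.int64(244), np.int64(277)]
glass 0.66 [ 0.665 -0.481] [0.113 0.182] 48.7 [[0.5590000152587891, -0.46399998664855957], [0.6959999799728394, -0.5839999914169312], [0.7710000276565552, -0.49900001287460327], [0.6340000033378601, -0.3779999911785126]] [np.int64(91), np.int64(163), np.int64(245), np.int64(313)]
```

View pics/w1.png

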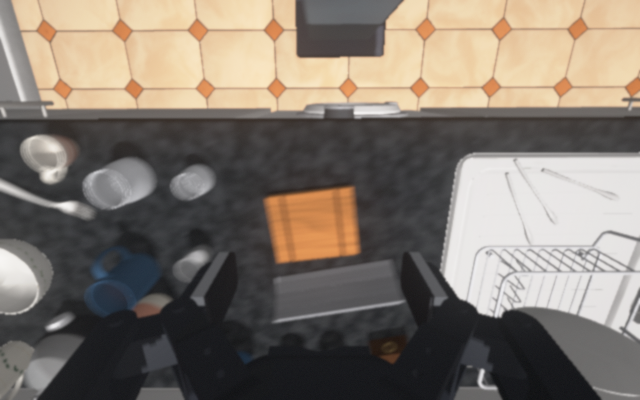

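The board's wood corners are near (264,197), (355,186), (360,254) and (275,263). The upstand's foot line runs roughly from (273,279) to (398,260).

```bash
python3 - <<'E'
from h import *
i=optics.camera_info('wrist')
im=cv2.imread('pics/w1.png'); h=cv2.cvtColor(im,cv2.COLOR_BGR2HSV)
m=cv2.inRange(h,(3,120,60),(22,255,255)); m[:130]=0; m[290:]=0; m[:,:230]=0;m[:,420:]=0
n,l,st,_=cv2.connectedComponentsWithStats(m); k=1+st[1:,4].argmax()
v,u=np.nonzero(l==k); P=np.array([ray('',a,b,.014,i)[:2] for a,b in zip(u,v)],np.float32)
r=cv2.minAreaRect(P); print(r,cv2.boxPoints(r).round(3).tolist())
for uv in [(264,197),(355,186),(360,254),(275,263)]: print(ray('',*uv,.014,i).round(3))
for uv in [(273,279),(398,260)]: print('foot',ray('',*uv,0,i).round(3))
for uv in [(273,321),(404,301)]: print('back',ray('',*uv,0.004,i).round(3))
cv2.imwrite('pics/crop.png',cv2.resize(im[150:350,160:440],None,fx=2.8,fy=2.8,interpolation=cv2.INTER_CUBIC))
E
```

```text
((0.5544586181640625, -0.09595926851034164), (0.1449623554944992, 0.16915006935596466), 6.979096412658691) [[0.47200000286102295, -0.020999999716877937], [0.49300000071525574, -0.1889999955892563], [0.6370000243186951, -0.17100000381469727], [0.6159999966621399, -0.003000000026077032]]
[ 0.496 -0.185  0.014]
[ 0.475 -0.019  0.014]
[ 0.616 -0.004  0.014]
[ 0.635 -0.172  0.014]
foot [ 0.683 -0.181  0.   ]
foot [0.638 0.076 0.   ]
back [ 0.788 -0.186  0.004]
back [0.736 0.097 0.004]
```

View pics/crop.png

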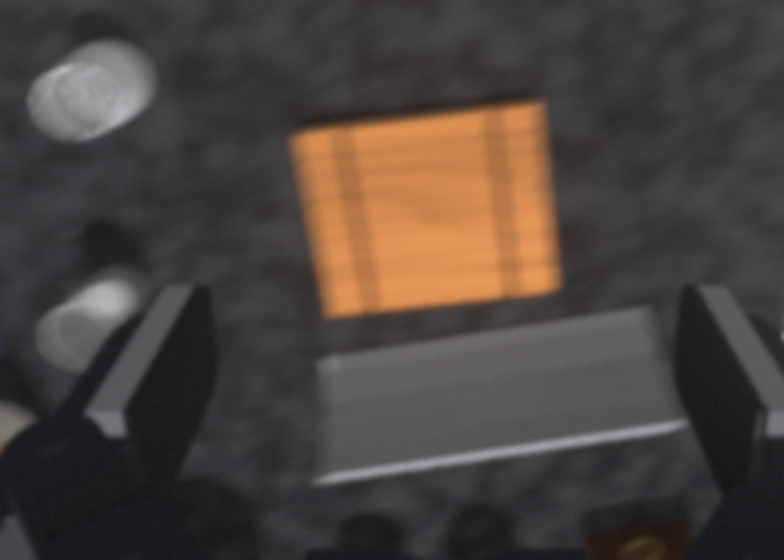

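```bash
python3 - <<'E'
from h import *
go([0.448,-0.109,0.03],Rt(np.radians(97)))
E
```

```text
t 2.65 go {'dx': -0.0546, 'dy': -0.0303, 'dz': 0.4264, 'rx': 0.0004, 'ry': -0.0002, 'rz': -0.0837} rows 6.9
```

```bash
python3 -m inch '[{"dx":-0.054,"dy":-0.03,"dz":0.2,"rx":0,"ry":0,"rz":-0.084},{"dx":-0.054,"dy":-0.03,"dz":0.42,"rx":0,"ry":0,"rz":-0.084},{"dx":-0.054,"dy":-0.03,"dz":0.42,"rx":0,"ry":0,"rz":-0.084},{"dx":-0.054,"dy":-0.03,"dz":0.42,"rx":0,"ry":0,"rz":-0.084},{"dx":-0.054,"dy":-0.03,"dz":0.42,"rx":0,"ry":0,"rz":-0.084}]' 
python3 - <<'E'
from h import *
go([0.448,-0.109,0.005],Rt(np.radians(97)))
E
```

```text
time: 3.15
tool_pos: [0.4384, -0.1019, 0.1234]
tool_rot: [0.001, -0.063, 0.998, -0.0]
contact_force: [0.8, 0.5, -0.4]
gripper_width: 1.0
grasp_force: 0.0
t 3.15 go {'dx': -0.0105, 'dy': -0.0103, 'dz': 0.148, 'rx': -0.0004, 'ry': 0.001, 'rz': 0.0029} rows 2.4
```

```bash
python3 -m inch '[{"dx":-0.01,"dy":-0.01,"dz":0.06,"rx":0,"ry":0,"rz":0.003},{"dx":-0.01,"dy":-0.01,"dz":0.11,"rx":0,"ry":0,"rz":0.003},{"dx":-0.01,"dy":-0.01,"dz":0.148,"rx":0,"ry":0,"rz":0.003},{"dx":-0.01,"dy":-0.01,"dz":0.148,"rx":0,"ry":0,"rz":0.003},{"dx":-0.01,"dy":-0.01,"dz":0.148,"rx":0,"ry":0,"rz":0.003}]' 
python3 -m inch '[{"dx":0,"dy":0,"dz":0.005,"rx":0,"ry":0,"rz":0},{"dx":0,"dy":0,"dz":0.005,"rx":0,"ry":0,"rz":0}]' 
python3 -m inch '[{"dx":0,"dy":0,"dz":0.004,"rx":0,"ry":0,"rz":0},{"dx":0,"dy":0,"dz":0.004,"rx":0,"ry":0,"rz":0}]' 
python3 - <<'E'
from h import *
go([0.448,-0.109,0.0],Rt(np.radians(97)))
for n in ['board']:
  im,i,o=near('side',[n])
cv2.imwrite('pics/s2.png',cv2.resize(im[170:330,180:420],None,fx=3,fy=3))
E
```

```text
time: 3.65
tool_pos: [0.4474, -0.1095, 0.007]
tool_rot: [-0.0, -0.06, 0.998, 0.0]
contact_force: [0.9, -0.3, -0.0]
gripper_width: 0.996
grasp_force: 0.0
time: 3.85
tool_pos: [0.4489, -0.1109, 0.0045]
tool_rot: [0.002, -0.06, 0.998, -0.001]
contact_force: [-0.2, -0.1, -0.6]
gripper_width: 0.999
grasp_force: 0.0
time: 4.05
tool_pos: [0.4477, -0.1108, -0.0002]
tool_rot: [0.0, -0.059, 0.998, -0.0]
contact_force: [-0.9, -0.5, -0.4]
gripper_width: 0.997
grasp_force: 0.0
t 4.05 go {'dx': -0.0007, 'dy': 0.0022, 'dz': -0.0002, 'rx': -0.0003, 'ry': 0.0006, 'rz': -0.0023} rows 0.0
```

View pics/s2.png

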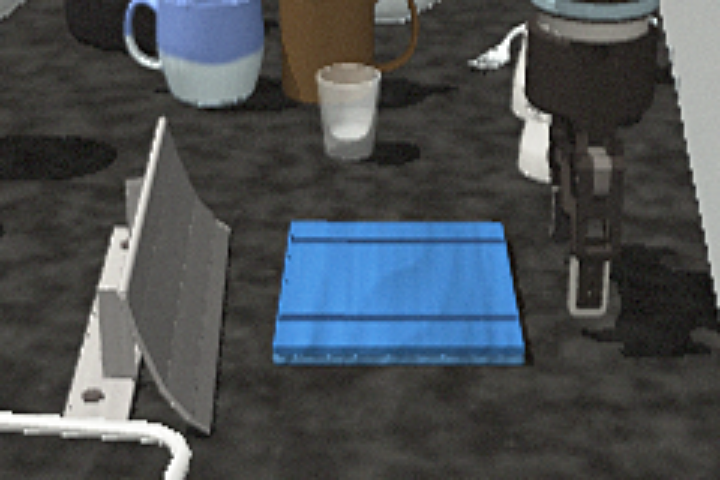

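The side view (colours swapped in this crop) shows the open fingers a few cm short of the board's near edge. The tips are still above the table, since they sit back when open. I'll lower further and feel for contact.

```bash
python3 -m inch '[{"dx":0,"dy":0,"dz":0.008,"rx":0,"ry":0,"rz":0},{"dx":0,"dy":0,"dz":0.008,"rx":0,"ry":0,"rz":0}]' 
python3 -m inch '[{"dx":0,"dy":0,"dz":0.004,"rx":0,"ry":0,"rz":0},{"dx":0,"dy":0,"dz":0.004,"rx":0,"ry":0,"rz":0}]'
python3 - <<'E'
from h import *
n=np.array([np.cos(.185),np.sin(.185),0])
F=np.array([.661,-.062,0]); 
# final TCP: on line through contact mid, 14*sin63=12.5mm + 11mm before foot
P,_,_=cur(); 
go([*(P+n*0.05)[:2],P[2]],Rt(np.radians(100)))
print('normal dist TCP to foot',(F-P)@n)
E
```

```text
time: 4.35
tool_pos: [0.4466, -0.1104, -0.008]
tool_rot: [-0.001, -0.059, 0.998, 0.0]
contact_force: [-1.2, 0.2, -0.6]
gripper_width: 1.002
grasp_force: 0.0
time: 4.55
tool_pos: [0.4469, -0.1105, -0.0109]
tool_rot: [-0.001, -0.059, 0.998, 0.0]
contact_force: [-0.2, 0.2, 0.1]
gripper_width: 1.004
grasp_force: 0.0
t 4.55 go {'dx': -0.0624, 'dy': 0.0041, 'dz': -0.0001, 'rx': 0.0004, 'ry': -0.0007, 'rz': -0.0372} rows 1.0
normal dist TCP to foot 0.21934311812559965
```

```bash
python3 -m inch '[{"dx":-0.025,"dy":0.002,"dz":-0.001,"rx":0,"ry":0,"rz":0},{"dx":-0.05,"dy":0.004,"dz":-0.001,"rx":0,"ry":0,"rz":-0.02},{"dx":-0.075,"dy":0.005,"dz":-0.001,"rx":0,"ry":0,"rz":-0.037},{"dx":-0.1,"dy":0.007,"dz":-0.001,"rx":0,"ry":0,"rz":-0.037},{"dx":-0.125,"dy":0.008,"dz":-0.001,"rx":0,"ry":0,"rz":-0.037}]' 
python3 - <<'E'
from h import *
n=np.array([np.cos(.185),np.sin(.185),0]); F=np.array([.661,-.062,0]); P,_,_=cur()
print('dist',(F-P)@n); go([*(P+n*0.05)[:2],-.0105],Rt(np.radians(100.6)))
im,i,o=near('side',[])
cv2.imwrite('pics/s3.png',cv2.resize(im[150:330,160:420],None,fx=3,fy=3))
E
```

```text
time: 5.05
tool_pos: [0.5422, -0.0923, -0.0109]
tool_rot: [-0.006, -0.088, 0.996, 0.001]
contact_force: [-12.8, -2.3, 6.9]
gripper_width: 1.0
grasp_force: 6.2
dist 0.12238221022602329
t 5.05 go {'dx': -0.0625, 'dy': 0.0006, 'dz': -0.0012, 'rx': 0.0015, 'ry': -0.0079, 'rz': -0.0059} rows 1.0
```

View pics/s3.png

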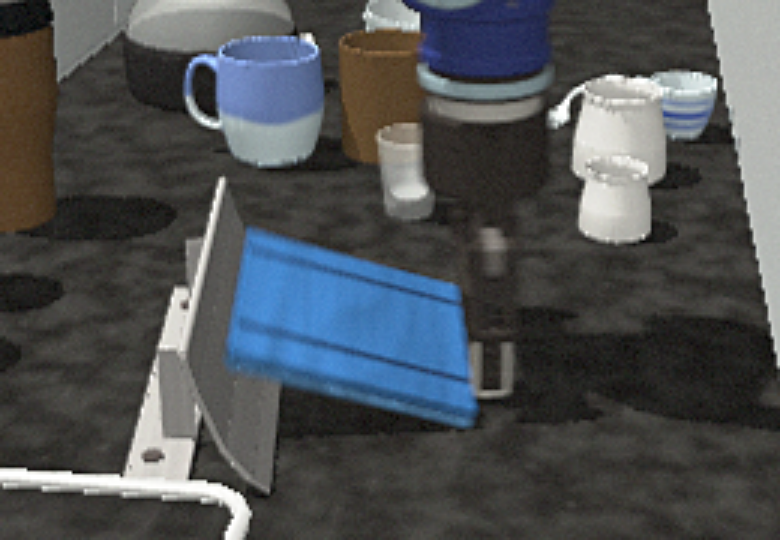

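```bash
python3 -m inch '[{"dx":-0.02,"dy":0,"dz":-0.001,"rx":0,"ry":-0.04,"rz":-0.006},{"dx":-0.04,"dy":0,"dz":-0.002,"rx":0,"ry":-0.09,"rz":-0.006},{"dx":-0.06,"dy":0,"dz":-0.002,"rx":0,"ry":-0.09,"rz":-0.006},{"dx":-0.075,"dy":0.001,"dz":-0.002,"rx":0,"ry":-0.09,"rz":-0.006},{"dx":-0.09,"dy":0.001,"dz":-0.002,"rx":0,"ry":-0.09,"rz":-0.006}]' 
python3 - <<'E'
from h import *
n=np.array([np.cos(.185),np.sin(.185),0]); F=np.array([.661,-.062,0]); P,_,_=cur()
print('dist',(F-P)@n); go([*(P+n*0.02)[:2],P[2]])
im,i,o=near('side',[])
cv2.imwrite('pics/s4.png',cv2.resize(im[150:330,160:420],None,fx=3,fy=3))
E
```

```text
time: 5.6
tool_pos: [0.6164, -0.0789, -0.0087]
tool_rot: [0.066, -0.091, 0.994, 0.006]
contact_force: [-3.3, -1.0, -1.1]
gripper_width: 1.002
grasp_force: 1.3
dist 0.04696557880015327
t 5.6 go {'dx': -0.0248, 'dy': 0.0, 'dz': 0.0033, 'rx': 0.0, 'ry': 0.0, 'rz': 0.0} rows 0.4
```

View pics/s4.png

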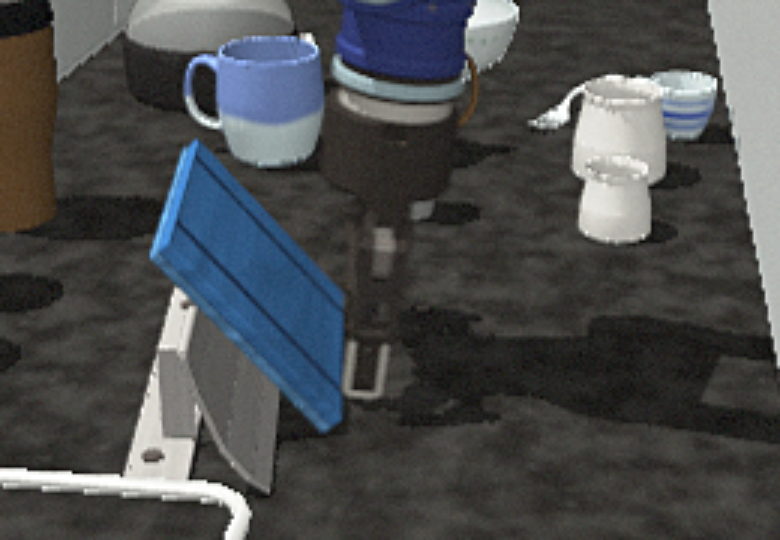

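The board is leaning at about 45–50°, with its near edge about 25 mm short of the foot. I'll push the rest of the way.

```bash
python3 -m inch '[{"dx":-0.015,"dy":0,"dz":0.002,"rx":0,"ry":0,"rz":0},{"dx":-0.025,"dy":0,"dz":0.0035,"rx":0,"ry":0,"rz":0},{"dx":-0.03,"dy":0,"dz":0.004,"rx":0,"ry":0,"rz":0},{"dx":-0.03,"dy":0,"dz":0.004,"rx":0,"ry":0,"rz":0},{"dx":-0.03,"dy":0,"dz":0.004,"rx":0,"ry":0,"rz":0}]' 
python3 - <<'E'
from h import *
n=np.array([np.cos(.185),np.sin(.185),0]); F=np.array([.661,-.062,0]); P,_,_=cur()
print('dist',(F-P)@n)
im,i,o=near('side',['board'])
c,m=o['board'][0]; k,_=cv2.findContours(m,0,2); k=max(k,key=cv2.contourArea)
print(c,cv2.approxPolyDP(k,4,True)[:,0].tolist())
E
```

```text
time: 6.15
tool_pos: [0.6381, -0.0752, -0.0079]
tool_rot: [0.064, -0.092, 0.994, 0.006]
contact_force: [-14.2, -2.7, 9.6]
gripper_width: 1.0
grasp_force: 9.0
dist 0.024938614113359618
0.63 [[224, 190], [210, 226], [256, 292], [259, 244]]
```

```bash
python3 - <<'E'
from h import *
n=np.array([np.cos(.185),np.sin(.185),0])
B=ray('side',257,292,.006); print(B)
for th in range(40,75,4):
    a=np.radians(th); print(th,proj('side',B+.14*(n*np.cos(a)+np.array([0,0,np.sin(a)]))).round(1))
F=np.array([.661,-.062,0]); print('foot dist',(F-B)@n)
E
```

```text
[0.63483102 0.00888415 0.006     ]
40 [185.4 243.7]
44 [189.3 239.3]
48 [193.6 235.2]
52 [198.3 231.4]
56 [203.3 227.8]
60 [208.5 224.6]
64 [214.1 221.8]
68 [219.9 219.3]
72 [225.8 217.1]
foot dist 0.012683549605357072
```

Fitted lean is about 60°, with the near edge at the foot. I'll back off and go to a pre-grasp along the board's plane above its top edge.

```bash
cat >> h.py <<'E'
n=np.array([np.cos(.185),np.sin(.185),0]); zz=np.array([0,0,1.]); tt=np.cross(zz,n)
def Rb(th):
    a=np.radians(th); u=n*np.cos(a)+zz*np.sin(a); return Ro.from_matrix(np.c_[tt,n*np.sin(a)-zz*np.cos(a),-u]),u
def geo(th=61,Bm=np.array([.650,-.071,.006])):
    R,u=Rb(th); w=-n*np.sin(np.radians(th))+zz*np.cos(np.radians(th))
    top=Bm-.007*w+.14*u; return R,u,top
E
python3 - <<'E'
from h import *
P,_,_=cur(); go([*(P-n*.05)[:2],.02]); go([*(P-n*.07)[:2],.25],Rt(.185))
R,u,top=geo(); print(top, top-.032*u)
E
python3 -m inch '[{"dx":0.06,"dy":0,"dz":-0.005,"rx":0,"ry":0,"rz":0},{"dx":0.08,"dy":0,"dz":-0.02,"rx":0,"ry":0,"rz":0},{"dx":0.08,"dy":0,"dz":-0.08,"rx":0,"ry":0,"rz":0}]'
python3 - <<'E'
from h import *
P,_,_=cur(); R,u,top=geo(); go([*(P)[:2],.28],Rt(.185)); 
im,i,o=near('side',['board'])
c,m=o['board'][0]; k,_=cv2.findContours(m,0,2); k=max(k,key=cv2.contourArea)
print(c,cv2.approxPolyDP(k,4,True)[:,0].tolist())
E
```

```text
t 6.25 go {'dx': 0.0575, 'dy': -0.0001, 'dz': -0.0426, 'rx': 0.0, 'ry': 0.0, 'rz': 0.0} rows 1.1
t 6.25 go {'dx': 0.0456, 'dy': -0.0, 'dz': -0.3309, 'rx': 0.0671, 'ry': 0.0669, 'rz': 1.0449} rows 10.5
[ 0.72273304 -0.05738875  0.12505309] [ 0.70748386 -0.06024248  0.09706526]
time: 6.55
tool_pos: [0.5635, -0.0864, 0.0409]
tool_rot: [0.061, -0.091, 0.994, 0.008]
contact_force: [0.1, -0.4, 0.3]
gripper_width: 0.994
grasp_force: 0.0
t 6.55 go {'dx': -0.0369, 'dy': 0.0017, 'dz': -0.2966, 'rx': 0.0677, 'ry': 0.0619, 'rz': 1.0437} rows 10.5
0.68 [[225, 191], [210, 225], [255, 293], [260, 289], [262, 247]]
```

```bash
python3 -m inch '[{"dx":-0.037,"dy":0.002,"dz":-0.3,"rx":0.03,"ry":0.03,"rz":0.5},{"dx":-0.037,"dy":0.002,"dz":-0.3,"rx":0.03,"ry":0.03,"rz":0.5},{"dx":-0.037,"dy":0.002,"dz":-0.3,"rx":0.03,"ry":0.03,"rz":0.5},{"dx":-0.037,"dy":0.002,"dz":-0.3,"rx":0.03,"ry":0.03,"rz":0.5},{"dx":-0.037,"dy":0.002,"dz":-0.3,"rx":0.03,"ry":0.03,"rz":0.5}]' 0.1
python3 - <<'E'
from h import *
R,u,top=geo(); go(top+.10*u,R); print(state()['joint_pos'])
E
```

```text
time: 7.15
tool_pos: [0.5677, -0.0866, 0.2935]
tool_rot: [0.043, 0.282, 0.958, 0.006]
contact_force: [1.1, -0.1, 0.6]
gripper_width: 0.553
grasp_force: 0.0
t 7.15 go {'dx': -0.1783, 'dy': 0.173, 'dz': 0.1223, 'rx': 0.3632, 'ry': 0.177, 'rz': 0.5218} rows 6.6
[-0.28733095 -0.15647613  1.7135107   0.01304672  1.49761589 -1.28676683]
```

```bash
python3 -m inch '[{"dx":-0.06,"dy":0.06,"dz":0.04,"rx":0.363,"ry":0.177,"rz":0.522},{"dx":-0.178,"dy":0.173,"dz":0.122,"rx":0.363,"ry":0.177,"rz":0.522},{"dx":-0.178,"dy":0.173,"dz":0.122,"rx":0.363,"ry":0.177,"rz":0.522},{"dx":-0.178,"dy":0.173,"dz":0.122,"rx":0.363,"ry":0.177,"rz":0.522},{"dx":-0.178,"dy":0.173,"dz":0.122,"rx":0.363,"ry":0.177,"rz":0.522}]' 
python3 - <<'E'
from h import *
R,u,top=geo(); go(top+.10*u,R); print(state()['joint_pos'])
E
```

```text
time: 7.65
tool_pos: [0.7707, -0.0451, 0.2032]
tool_rot: [-0.116, 0.546, 0.816, -0.149]
contact_force: [0.5, -0.5, -0.2]
gripper_width: 0.555
grasp_force: 0.0
t 7.65 go {'dx': -0.0034, 'dy': -0.0061, 'dz': -0.0102, 'rx': 0.0826, 'ry': 0.0423, 'rz': 0.1289} rows 1.6
[-0.09956727  0.65330728  0.94733561 -0.16064743  1.88659944 -0.51459527]
```

```bash
python3 -m inch '[{"dx":-0.003,"dy":-0.006,"dz":-0.01,"rx":0.083,"ry":0.042,"rz":0.129},{"dx":-0.003,"dy":-0.006,"dz":-0.01,"rx":0.083,"ry":0.042,"rz":0.129},{"dx":-0.003,"dy":-0.006,"dz":-0.01,"rx":0.083,"ry":0.042,"rz":0.129}]' 
python3 - <<'E'
from h import *
R,u,top=geo(); go(top-.034*u,R)
im,i,o=near('side',[]); cv2.imwrite('pics/s5.png',cv2.resize(im[90:330,130:450],None,fx=2.4,fy=2.4)[:,:,::-1])
E
```

```text
time: 7.95
tool_pos: [0.7692, -0.0503, 0.2137]
tool_rot: [-0.159, 0.618, 0.746, -0.192]
contact_force: [0.6, -0.9, -0.6]
gripper_width: 0.551
grasp_force: 0.0
t 7.95 go {'dx': 0.0022, 'dy': 0.0019, 'dz': 0.168, 'rx': 0.0019, 'ry': 0.0008, 'rz': 0.0018} rows 2.7
```

View pics/s5.png

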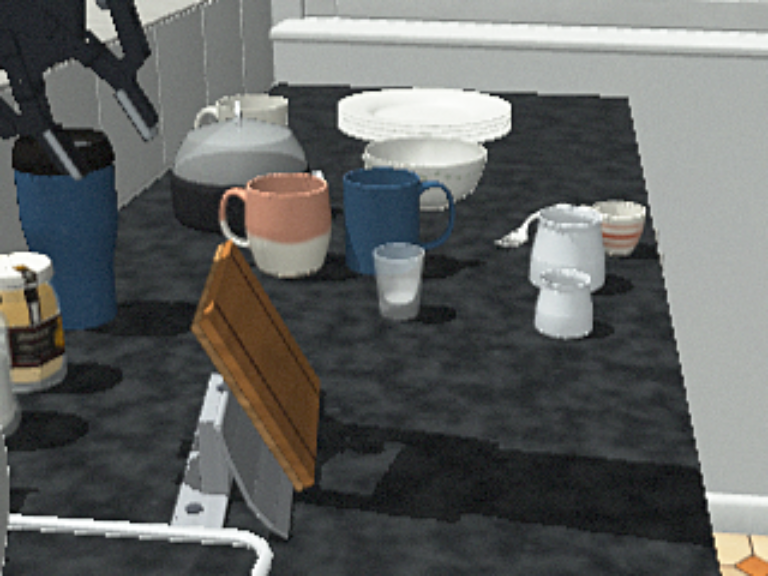

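The gripper straddles the extension of the board's plane, with the board leaning steadily. I'll go in and grip it.

```bash
python3 -m inch '[{"dx":0.002,"dy":0.002,"dz":0.06,"rx":0,"ry":0,"rz":0},{"dx":0.002,"dy":0.002,"dz":0.11,"rx":0,"ry":0,"rz":0},{"dx":0.002,"dy":0.002,"dz":0.14,"rx":0,"ry":0,"rz":0},{"dx":0.002,"dy":0.002,"dz":0.168,"rx":0,"ry":0,"rz":0},{"dx":0.002,"dy":0.002,"dz":0.168,"rx":0,"ry":0,"rz":0}]' 
python3 -m inch '[{"dx":0,"dy":0,"dz":0,"rx":0,"ry":0,"rz":0},{"dx":0,"dy":0,"dz":0,"rx":0,"ry":0,"rz":0},{"dx":0,"dy":0,"dz":0,"rx":0,"ry":0,"rz":0},{"dx":0,"dy":0,"dz":0,"rx":0,"ry":0,"rz":0},{"dx":0,"dy":0,"dz":0,"rx":0,"ry":0,"rz":0}]' -1
python3 -m inch '[{"dx":0,"dy":0,"dz":0,"rx":0,"ry":0,"rz":0},{"dx":0,"dy":0,"dz":0,"rx":0,"ry":0,"rz":0}]' -1
```

```text
time: 8.5
tool_pos: [0.7022, -0.0601, 0.0948]
tool_rot: [-0.161, 0.617, 0.746, -0.193]
contact_force: [-1.0, -0.9, -0.8]
gripper_width: 0.55
grasp_force: 0.0
time: 9.0
tool_pos: [0.7029, -0.0611, 0.101]
tool_rot: [-0.162, 0.618, 0.745, -0.195]
contact_force: [-13.9, -1.6, 7.3]
gripper_width: 0.152
grasp_force: 58.3
time: 9.2
tool_pos: [0.7029, -0.0611, 0.101]
tool_rot: [-0.162, 0.618, 0.745, -0.195]
contact_force: [-13.1, -0.5, 6.9]
gripper_width: 0.152
grasp_force: 58.3
```

```bash
cat >> h.py <<'E'
def rows(wps):
    P,C,s=cur()
    for p,R in wps:
        d=C.inv().apply(np.array(p)-P)/.8; r=(C.inv()*R).as_rotvec()/1.5
        print(dict(zip(['dx','dy','dz','rx','ry','rz'],np.r_[d,r].round(3).tolist())))
E
python3 - <<'E'
from h import *
P,C,s=cur(); z=C.apply([0,0,1]); E0=P+.106*z; print('E0',E0,'th',np.degrees(np.arctan2(-z[2],-z@n)))
w=[]
for k,(dn,h,th) in enumerate([(0,.02,61),(-.01,.035,63),(-.02,.035,71),(-.025,.035,79),(-.03,.035,87)]):
    R,u=Rb(th); E=E0+n*dn; E[2]=h; w.append((E+.106*u,R))
rows(w)
E
```

```text
E0 [ 0.65183424 -0.07078059  0.00857163] th 60.64906798236278
{'dx': -0.0, 'dy': -0.008, 'dz': -0.012, 'rx': -0.004, 'ry': 0.001, 'rz': 0.001}
{'dx': -0.0, 'dy': -0.033, 'dz': -0.023, 'rx': -0.027, 'ry': 0.001, 'rz': 0.001}
{'dx': -0.0, 'dy': -0.062, 'dz': -0.014, 'rx': -0.12, 'ry': 0.001, 'rz': 0.001}
{'dx': -0.0, 'dy': -0.085, 'dz': -0.007, 'rx': -0.214, 'ry': 0.001, 'rz': 0.001}
{'dx': -0.0, 'dy': -0.108, 'dz': 0.003, 'rx': -0.307, 'ry': 0.001, 'rz': 0.001}
```

```bash
python3 -m inch '[{"dx":0,"dy":-0.008,"dz":-0.012,"rx":0,"ry":0,"rz":0},{"dx":0,"dy":-0.033,"dz":-0.023,"rx":-0.027,"ry":0,"rz":0},{"dx":0,"dy":-0.062,"dz":-0.014,"rx":-0.12,"ry":0,"rz":0},{"dx":0,"dy":-0.085,"dz":-0.007,"rx":-0.214,"ry":0,"rz":0},{"dx":0,"dy":-0.108,"dz":0.003,"rx":-0.3,"ry":0,"rz":0}]' -1
python3 - <<'E'
from h import *
P,C,s=cur(); z=C.apply([0,0,1]); print('E',P+.106*z,'th',np.degrees(np.arctan2(-z[2],-z@n)),s['joint_pos'].round(2))
E0=np.array([0.6518,-.0708,0])
w=[]
for k,(dn,h,th) in enumerate([(-.032,.035,95),(-.034,.035,103),(-.036,.03,111),(-.038,.025,119),(-.04,.02,127)]):
    R,u=Rb(th); E=E0+n*dn; E[2]=h; w.append((E+.106*u,R))
rows(w)
E
```

```text
time: 9.7
tool_pos: [0.631, -0.075, 0.1399]
tool_rot: [-0.013, 0.637, 0.77, -0.017]
contact_force: [-0.1, -0.8, -2.6]
gripper_width: 0.152
grasp_force: 59.3
E [ 0.62658328 -0.07612529  0.03396546] th 87.52629532875761 [-0.23  0.17  1.64 -0.02  1.37 -0.41]
{'dx': 0.0, 'dy': -0.025, 'dz': 0.0, 'rx': -0.087, 'ry': 0.002, 'rz': 0.002}
{'dx': 0.001, 'dy': -0.046, 'dz': 0.004, 'rx': -0.18, 'ry': 0.001, 'rz': 0.002}
{'dx': 0.001, 'dy': -0.065, 'dz': 0.016, 'rx': -0.273, 'ry': 0.001, 'rz': 0.002}
{'dx': 0.001, 'dy': -0.084, 'dz': 0.031, 'rx': -0.366, 'ry': 0.001, 'rz': 0.003}
{'dx': 0.001, 'dy': -0.101, 'dz': 0.048, 'rx': -0.459, 'ry': 0.001, 'rz': 0.003}
```

```bash
python3 -m inch '[{"dx":0,"dy":-0.025,"dz":0,"rx":-0.087,"ry":0,"rz":0},{"dx":0,"dy":-0.046,"dz":0.004,"rx":-0.18,"ry":0,"rz":0},{"dx":0,"dy":-0.065,"dz":0.016,"rx":-0.27,"ry":0,"rz":0},{"dx":0,"dy":-0.084,"dz":0.031,"rx":-0.366,"ry":0,"rz":0},{"dx":0,"dy":-0.1,"dz":0.048,"rx":-0.45,"ry":0,"rz":0}]' -1
python3 - <<'E'
from h import *
P,C,s=cur(); z=C.apply([0,0,1]); print('E',P+.106*z,'th',np.degrees(np.arctan2(-z[2],-z@n)),s['joint_pos'].round(2))
E0=np.array([0.6518,-.0708,0])
w=[]
for k,(dn,h,th) in enumerate([(-.04,.018,133),(-.04,.015,140),(-.04,.012,146),(-.04,.012,146)]):
    R,u=Rb(th); E=E0+n*dn; E[2]=h; w.append((E+.106*u,R))
rows(w)
E
```

```text
time: 10.2
tool_pos: [0.549, -0.0904, 0.1048]
tool_rot: [0.199, 0.606, 0.733, 0.237]
contact_force: [0.9, 0.8, -3.9]
gripper_width: 0.149
grasp_force: 59.4
E [ 0.61033019 -0.07912248  0.01906996] th 126.01864421144147 [-0.49 -0.32  2.26  0.56  0.76 -1.  ]
{'dx': 0.001, 'dy': -0.015, 'dz': 0.004, 'rx': -0.081, 'ry': 0.001, 'rz': 0.003}
{'dx': 0.001, 'dy': -0.033, 'dz': 0.01, 'rx': -0.163, 'ry': 0.001, 'rz': 0.003}
{'dx': 0.001, 'dy': -0.048, 'dz': 0.017, 'rx': -0.232, 'ry': 0.0, 'rz': 0.003}
{'dx': 0.001, 'dy': -0.048, 'dz': 0.017, 'rx': -0.232, 'ry': 0.0, 'rz': 0.003}
```

```bash
python3 -m inch '[{"dx":0,"dy":-0.015,"dz":0.004,"rx":-0.08,"ry":0,"rz":0},{"dx":0,"dy":-0.033,"dz":0.011,"rx":-0.16,"ry":0,"rz":0},{"dx":0,"dy":-0.033,"dz":0.011,"rx":-0.16,"ry":0,"rz":0}]' -1
python3 - <<'E'
from h import *
P,C,s=cur(); z=C.apply([0,0,1]); print('E',P+.106*z,'th',np.degrees(np.arctan2(-z[2],-z@n)),s['joint_pos'].round(2))
im,i,o=near('side',[]); cv2.imwrite('pics/s6.png',cv2.resize(im[90:330,130:450],None,fx=2.4,fy=2.4)[:,:,::-1])
E
```

```text
time: 10.5
tool_pos: [0.532, -0.0932, 0.0803]
tool_rot: [0.267, 0.58, 0.699, 0.322]
contact_force: [0.3, 0.9, -2.3]
gripper_width: 0.151
grasp_force: 59.7
E [ 0.61128555 -0.0782718   0.01146536] th 139.52665265759228 [-0.6  -0.36  2.43  1.05  0.67 -1.51]
```

View pics/s6.png

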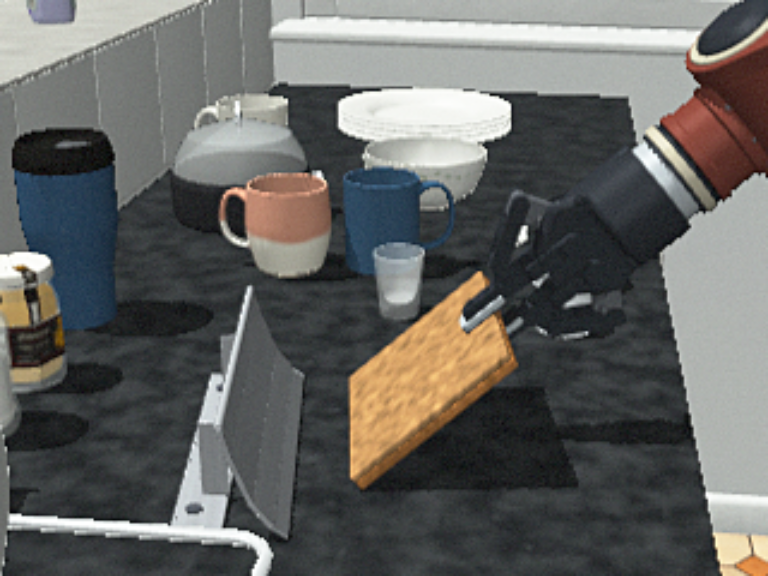

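The cork faces up at about 40° tilt, with the far edge on the worktop. I'll open wide, so the lower finger eases the board down, then withdraw along the tool axis.

```bash
python3 -m inch '[{"dx":0,"dy":0,"dz":0,"rx":0,"ry":0,"rz":0},{"dx":0,"dy":0,"dz":0,"rx":0,"ry":0,"rz":0},{"dx":0,"dy":0,"dz":0,"rx":0,"ry":0,"rz":0},{"dx":0,"dy":0,"dz":0,"rx":0,"ry":0,"rz":0},{"dx":0,"dy":0,"dz":0,"rx":0,"ry":0,"rz":0}]' 1
python3 -m inch '[{"dx":0,"dy":0,"dz":-0.06,"rx":0,"ry":0,"rz":0},{"dx":0,"dy":0,"dz":-0.12,"rx":0,"ry":0,"rz":0},{"dx":0,"dy":0,"dz":-0.12,"rx":0,"ry":0,"rz":0},{"dx":0,"dy":0,"dz":-0.12,"rx":0,"ry":0,"rz":0}]' 1
python3 - <<'E'
from h import *
print(state()['joint_pos'].round(2))
im,i,o=near('side',['pot']); cv2.imwrite('pics/s7.png',cv2.resize(im[90:330,130:450],None,fx=2.4,fy=2.4)[:,:,::-1])
h=cv2.cvtColor(im,cv2.COLOR_RGB2HSV)
m=cv2.inRange(h,(3,90,60),(25,255,255)); m[:200]=0; m[:,:240]=0;m[:,420:]=0;m[320:]=0
k,l,st,_=cv2.connectedComponentsWithStats(m); k=1+st[1:,4].argmax()
v,u=np.nonzero(l==k); P=np.array([ray('side',a,b,.014)[:2] for a,b in zip(u,v)],np.float32)
r=cv2.minAreaRect(P); print(r)
for c,m in o['pot']:
    v,u=np.nonzero(m); print(c,u.min(),u.max(),v.min(),v.max(),ray('side',(u.min()+u.max())/2,v.max()).round(3))
E
```

```text
time: 11.05
tool_pos: [0.5335, -0.093, 0.081]
tool_rot: [0.266, 0.579, 0.7, 0.322]
contact_force: [-0.4, -0.2, -1.5]
gripper_width: 0.976
grasp_force: 0.7
time: 11.45
tool_pos: [0.4621, -0.1083, 0.1463]
tool_rot: [0.27, 0.579, 0.699, 0.321]
contact_force: [-0.3, 0.3, -0.3]
gripper_width: 1.002
grasp_force: 0.0
[-0.78 -0.76  2.54  0.85  0.98 -1.33]Traceback (most recent call last):
  File "<stdin>", line 7, in <module>
  File "h.py", line 6, in ray
    c=info or optics.camera_info(cam); R=np.array(c['R']);t=np.array(c['t'])
              ~~~~~~~~~~~~~~~~~~^^^^^
ValueError: time passes only in moves, steps and waits
```

View pics/s7.png

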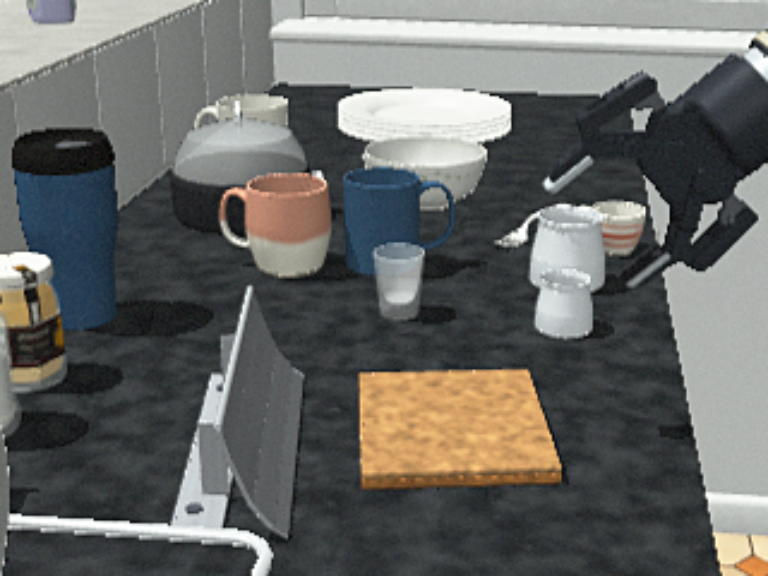

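The board lies flat with the cork up at (360–560, 370–485) in the crop, and the pots and glass are untouched. Next I'll go above the small pot.

```bash
python3 - <<'E'
from h import *
go([.45,-.2,.36],Rt(0))
E
```

```text
t 11.55 go {'dx': -0.1119, 'dy': 0.182, 'dz': -0.2036, 'rx': 0.573, 'ry': -0.0533, 'rz': 0.1173} rows 5.9
```

```bash
python3 -m inch '[{"dx":-0.02,"dy":0.03,"dz":-0.04,"rx":0.1,"ry":0,"rz":0.02},{"dx":-0.112,"dy":0.182,"dz":-0.204,"rx":0.573,"ry":-0.053,"rz":0.117},{"dx":-0.112,"dy":0.182,"dz":-0.204,"rx":0.573,"ry":-0.053,"rz":0.117},{"dx":-0.112,"dy":0.182,"dz":-0.204,"rx":0.573,"ry":-0.053,"rz":0.117},{"dx":-0.112,"dy":0.182,"dz":-0.204,"rx":0.573,"ry":-0.053,"rz":0.117}]' 1
python3 - <<'E'
from h import *
go([.45,-.2,.36],Rt(0))
E
```

```text
time: 12.05
tool_pos: [0.4512, -0.2007, 0.3617]
tool_rot: [0.038, 0.696, 0.716, 0.048]
contact_force: [0.3, -0.1, -0.0]
gripper_width: 0.998
grasp_force: 0.0
t 12.05 go {'dx': 0.0009, 'dy': -0.0017, 'dz': 0.002, 'rx': 0.0812, 'ry': -0.0094, 'rz': 0.0186} rows 0.8
```

```bash
python3 -m inch '[{"dx":0,"dy":0,"dz":0,"rx":0.081,"ry":-0.009,"rz":0.019},{"dx":0,"dy":0,"dz":0,"rx":0.081,"ry":-0.009,"rz":0.019},{"dx":0,"dy":0,"dz":0,"rx":0.081,"ry":-0.009,"rz":0.019}]' 1
python3 - <<'E'
from h import *
i=optics.camera_info('wrist'); im=optics.grab_frame('wrist'); cv2.imwrite('pics/w2.png',im[:,:,::-1])
for n_ in ['pot','board']:
  for d in nets.outline_of('wrist',n_):
    m=d['pixels']; v,u=np.nonzero(m)
    z=.025 if n_=='pot' else .014
    P=np.array([ray('',a,b,z,i)[:2] for a,b in zip(u,v)],np.float32); r=cv2.minAreaRect(P)
    print(n_,round(d['confidence'],2),[u.min(),u.max(),v.min(),v.max()],np.round(r[0],3),np.round(r[1],3),round(r[2],1), 'mid z25',ray('',(u.min()+u.max())/2,(v.min()+v.max())/2,.025,i).round(3))
print((-np.array(i['R']).T@np.array(i['t'])).round(3),state()['tool_pos'])
E
```

```text
time: 12.35
tool_pos: [0.4505, -0.1993, 0.3567]
tool_rot: [-0.001, 0.706, 0.708, 0.003]
contact_force: [0.1, -0.9, 0.1]
gripper_width: 0.999
grasp_force: 0.0
pot 0.83 [np.int64(304), np.int64(344), np.int64(245), np.int64(297)] [ 0.461 -0.433] [0.076 0.115] 0.1 mid z25 [ 0.461 -0.431  0.025]
pot 0.81 [np.int64(311), np.int64(338), np.int64(192), np.int64(225)] [ 0.461 -0.303] [0.048 0.063] 0.1 mid z25 [ 0.461 -0.303  0.025]
board 0.67 [np.int64(326), np.int64(425), np.int64(15), np.int64(138)] [ 0.543 -0.091] [0.14  0.159] 10.7 mid z25 [ 0.537 -0.086  0.025]
[ 0.449 -0.116  0.5  ] [ 0.44893128 -0.19959933  0.35785465]
```

View pics/w2.png

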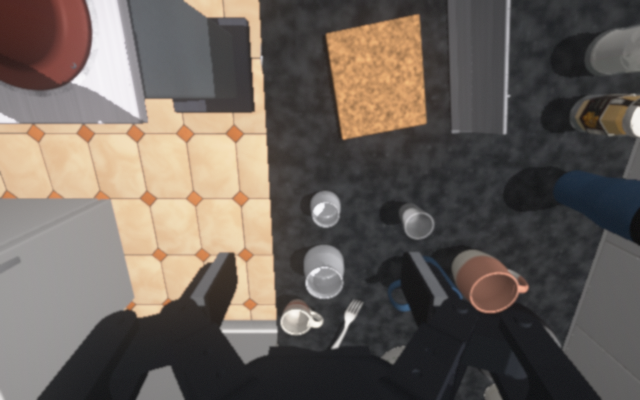

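```bash
python3 - <<'E'
from h import *
i=optics.camera_info('wrist')
print(ray('',324,192,.02,i).round(3),ray('',324,225,.05,i).round(3))
A=np.zeros((3,3));b=np.zeros(3)
for c,uv in [('scene',(316.5,227)),('side',(365.5,216)),('wrist',(324.5,208.5))]:
    p=ray(c,*uv,0);q=ray(c,*uv,.1);d=(q-p)/np.linalg.norm(q-p);M=np.eye(3)-np.outer(d,d);A+=M;b+=M@p; print(c,ray(c,*uv,.025).round(3))
X=np.linalg.solve(A,b); print(X.round(4))
go([.461,X[1],.06],Rt(0)); go([.461,X[1],.003],Rt(0))
E
```

```text
[ 0.459 -0.275  0.02 ] [ 0.459 -0.325  0.05 ]
scene [ 0.462 -0.301  0.025]
side [ 0.461 -0.303  0.025]
wrist [ 0.46  -0.304  0.025]
[ 0.4606 -0.3029  0.0259]
t 12.5 go {'dx': -0.1304, 'dy': 0.0135, 'dz': 0.3719, 'rx': 0.0028, 'ry': -0.0023, 'rz': -0.0} rows 6.3
t 12.5 go {'dx': -0.1307, 'dy': 0.0132, 'dz': 0.4432, 'rx': 0.0028, 'ry': -0.0023, 'rz': -0.0} rows 7.4
```

```bash
python3 -m inch '[{"dx":-0.065,"dy":0.013,"dz":0.03,"rx":0,"ry":0,"rz":0},{"dx":-0.13,"dy":0.013,"dz":0.06,"rx":0,"ry":0,"rz":0},{"dx":-0.13,"dy":0.013,"dz":0.12,"rx":0,"ry":0,"rz":0},{"dx":-0.13,"dy":0.013,"dz":0.18,"rx":0,"ry":0,"rz":0},{"dx":-0.13,"dy":0.013,"dz":0.24,"rx":0,"ry":0,"rz":0}]' 1
python3 - <<'E'
from h import *
go([.461,-.303,.003],Rt(0))
E
```

```text
time: 13.0
tool_pos: [0.4599, -0.3043, 0.1679]
tool_rot: [0.002, 0.708, 0.706, 0.003]
contact_force: [0.6, -0.2, -0.2]
gripper_width: 1.0
grasp_force: 0.0
t 13.0 go {'dx': 0.0013, 'dy': -0.0, 'dz': 0.2061, 'rx': 0.0047, 'ry': -0.0008, 'rz': -0.0017} rows 3.3
```

```bash
python3 -m inch '[{"dx":0.001,"dy":0,"dz":0.06,"rx":0.004,"ry":0,"rz":0},{"dx":0.001,"dy":0,"dz":0.11,"rx":0.004,"ry":0,"rz":0},{"dx":0.001,"dy":0,"dz":0.16,"rx":0.004,"ry":0,"rz":0},{"dx":0.001,"dy":0,"dz":0.205,"rx":0.004,"ry":0,"rz":0},{"dx":0.001,"dy":0,"dz":0.205,"rx":0.004,"ry":0,"rz":0}]' 1
python3 -m inch '[{"dx":0,"dy":0,"dz":0,"rx":0,"ry":0,"rz":0},{"dx":0,"dy":0,"dz":0,"rx":0,"ry":0,"rz":0},{"dx":0,"dy":0,"dz":0,"rx":0,"ry":0,"rz":0},{"dx":0,"dy":0,"dz":0,"rx":0,"ry":0,"rz":0},{"dx":0,"dy":0,"dz":0,"rx":0,"ry":0,"rz":0}]' -1
python3 -m inch '[{"dx":0,"dy":0,"dz":-0.01,"rx":0,"ry":0,"rz":0},{"dx":0,"dy":0,"dz":-0.04,"rx":0,"ry":0,"rz":0},{"dx":0,"dy":0,"dz":-0.1,"rx":0,"ry":0,"rz":0},{"dx":0,"dy":0,"dz":-0.1,"rx":0,"ry":0,"rz":0}]' -1
python3 - <<'E'
from h import *
go([.543,-.091,.085],Rt(0)); go([.543,-.091,.018],Rt(0))
im,i,o=near('side',[]); cv2.imwrite('pics/s8.png',cv2.resize(im[90:330,130:450],None,fx=2.4,fy=2.4)[:,:,::-1])
E
```

```text
time: 13.5
tool_pos: [0.457, -0.299, -0.0001]
tool_rot: [-0.007, 0.708, 0.707, 0.0]
contact_force: [-0.5, 0.4, -0.5]
gripper_width: 0.995
grasp_force: 0.0
time: 14.0
tool_pos: [0.464, -0.3046, 0.0095]
tool_rot: [0.002, 0.707, 0.707, 0.0]
contact_force: [-1.7, 0.7, 6.6]
gripper_width: 0.574
grasp_force: 62.8
time: 14.4
tool_pos: [0.4663, -0.3063, 0.0944]
tool_rot: [0.007, 0.707, 0.707, 0.001]
contact_force: [1.9, -0.4, 0.7]
gripper_width: 0.573
grasp_force: 62.4
t 14.4 go {'dx': 0.2693, 'dy': 0.0957, 'dz': 0.0106, 'rx': 0.0073, 'ry': 0.0053, 'rz': -0.0001} rows 4.6
t 14.4 go {'dx': 0.27, 'dy': 0.0948, 'dz': 0.0944, 'rx': 0.0073, 'ry': 0.0053, 'rz': -0.0001} rows 4.8
```

View pics/s8.png

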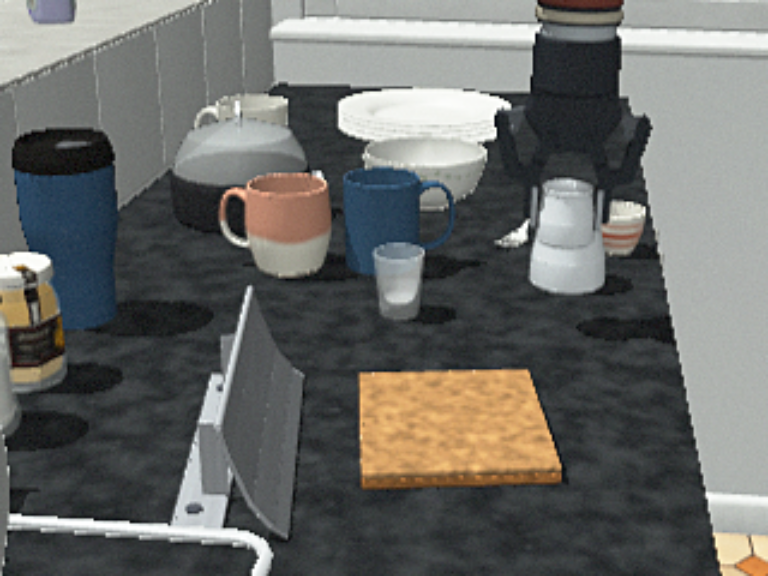

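The pot is held upright and lifted. I'll carry it over the board.

```bash
python3 -m inch '[{"dx":0.05,"dy":0.018,"dz":0.005,"rx":0.007,"ry":0.005,"rz":0},{"dx":0.105,"dy":0.037,"dz":0.005,"rx":0.007,"ry":0.005,"rz":0},{"dx":0.16,"dy":0.057,"dz":0.005,"rx":0.007,"ry":0.005,"rz":0},{"dx":0.215,"dy":0.076,"dz":0.005,"rx":0.007,"ry":0.005,"rz":0},{"dx":0.27,"dy":0.095,"dz":0.005,"rx":0.007,"ry":0.005,"rz":0}]' -1
python3 -m inch '[{"dx":0,"dy":0,"dz":0,"rx":0,"ry":0,"rz":0},{"dx":0,"dy":0,"dz":0,"rx":0,"ry":0,"rz":0}]' -1
python3 - <<'E'
from h import *
go([.543,-.091,.027],Rt(0))
E
```

```text
time: 14.95
tool_pos: [0.5378, -0.0849, 0.0814]
tool_rot: [-0.008, 0.707, 0.707, -0.001]
contact_force: [0.6, 0.0, -0.9]
gripper_width: 0.574
grasp_force: 62.4
time: 15.15
tool_pos: [0.5377, -0.0858, 0.0814]
tool_rot: [-0.008, 0.706, 0.708, -0.001]
contact_force: [-1.1, 0.0, -1.5]
gripper_width: 0.577
grasp_force: 62.4
t 15.15 go {'dx': -0.0071, 'dy': 0.0075, 'dz': 0.0678, 'rx': -0.0082, 'ry': -0.0061, 'rz': 0.0014} rows 1.1
```

```bash
python3 -m inch '[{"dx":-0.007,"dy":0.007,"dz":0.03,"rx":-0.007,"ry":-0.005,"rz":0},{"dx":-0.007,"dy":0.007,"dz":0.055,"rx":-0.007,"ry":-0.005,"rz":0},{"dx":-0.007,"dy":0.007,"dz":0.068,"rx":-0.007,"ry":-0.005,"rz":0},{"dx":-0.007,"dy":0.007,"dz":0.068,"rx":-0.007,"ry":-0.005,"rz":0},{"dx":-0.007,"dy":0.007,"dz":0.068,"rx":-0.007,"ry":-0.005,"rz":0}]' -1
python3 -m inch '[{"dx":0,"dy":0,"dz":0.003,"rx":0,"ry":0,"rz":0},{"dx":0,"dy":0,"dz":0.003,"rx":0,"ry":0,"rz":0}]' -1
```

```text
time: 15.65
tool_pos: [0.5431, -0.0928, 0.0279]
tool_rot: [-0.001, 0.708, 0.707, 0.0]
contact_force: [-0.1, -0.4, -0.0]
gripper_width: 0.571
grasp_force: 62.4
time: 15.85
tool_pos: [0.5438, -0.0924, 0.026]
tool_rot: [-0.0, 0.707, 0.707, 0.001]
contact_force: [-0.2, -0.7, -0.7]
gripper_width: 0.578
grasp_force: 62.4
```

```bash
python3 -m inch '[{"dx":0,"dy":0,"dz":0.0025,"rx":0,"ry":0,"rz":0},{"dx":0,"dy":0,"dz":0.0025,"rx":0,"ry":0,"rz":0}]' -1
python3 -m inch '[{"dx":0,"dy":0,"dz":0.0015,"rx":0,"ry":0,"rz":0},{"dx":0,"dy":0,"dz":0.0015,"rx":0,"ry":0,"rz":0}]' -1
python3 -m inch '[{"dx":0,"dy":0,"dz":0.0015,"rx":0,"ry":0,"rz":0},{"dx":0,"dy":0,"dz":0.0015,"rx":0,"ry":0,"rz":0}]' -1
```

```text
time: 16.05
tool_pos: [0.5436, -0.0921, 0.0236]
tool_rot: [-0.0, 0.707, 0.707, 0.001]
contact_force: [0.8, 0.3, -0.0]
gripper_width: 0.573
grasp_force: 62.4
time: 16.25
tool_pos: [0.5436, -0.0921, 0.0235]
tool_rot: [-0.001, 0.707, 0.707, 0.0]
contact_force: [-4.2, 1.3, 7.6]
gripper_width: 0.58
grasp_force: 63.4
time: 16.45
tool_pos: [0.5436, -0.0921, 0.0235]
tool_rot: [-0.001, 0.707, 0.707, 0.0]
contact_force: [-8.1, 2.0, 14.2]
gripper_width: 0.576
grasp_force: 64.3
```

```bash
python3 -m inch '[{"dx":0,"dy":0,"dz":-0.002,"rx":0,"ry":0,"rz":0},{"dx":0,"dy":0,"dz":-0.002,"rx":0,"ry":0,"rz":0}]' -1
python3 -m inch '[{"dx":0,"dy":0,"dz":0,"rx":0,"ry":0,"rz":0},{"dx":0,"dy":0,"dz":0,"rx":0,"ry":0,"rz":0},{"dx":0,"dy":0,"dz":0,"rx":0,"ry":0,"rz":0},{"dx":0,"dy":0,"dz":0,"rx":0,"ry":0,"rz":0},{"dx":0,"dy":0,"dz":0,"rx":0,"ry":0,"rz":0}]' 1
python3 -m inch '[{"dx":0,"dy":0,"dz":-0.03,"rx":0,"ry":0,"rz":0},{"dx":0,"dy":0,"dz":-0.08,"rx":0,"ry":0,"rz":0},{"dx":0,"dy":0,"dz":-0.14,"rx":0,"ry":0,"rz":0},{"dx":0,"dy":0,"dz":-0.2,"rx":0,"ry":0,"rz":0},{"dx":0,"dy":0,"dz":-0.26,"rx":0,"ry":0,"rz":0}]' 1
python3 - <<'E'
from h import *
im,i,o=near('side',['pot','board'])
for k in o:
  for c,m in o[k]:
    v,u=np.nonzero(m); print(k,c,u.min(),u.max(),v.min(),v.max())
print(proj('side',np.array([.543,-.091,.039])))
optics.grab_frame('scene')
for k in ['pot','glass','blue_mug','red_cup']: print(k,[(round(d['confidence'],2),np.round(d['bbox']).tolist()) for d in nets.boxes_of('scene',k)[:2]])
E
```

```text
time: 16.65
tool_pos: [0.5439, -0.0921, 0.0235]
tool_rot: [-0.0, 0.707, 0.707, 0.001]
contact_force: [-2.0, 0.2, 6.1]
gripper_width: 0.575
grasp_force: 63.3
time: 17.15
tool_pos: [0.5431, -0.092, 0.0222]
tool_rot: [-0.001, 0.707, 0.707, 0.0]
contact_force: [0.5, -0.7, 0.1]
gripper_width: 0.999
grasp_force: 0.0
time: 17.65
tool_pos: [0.5429, -0.0922, 0.2322]
tool_rot: [-0.001, 0.707, 0.707, 0.0]
contact_force: [0.6, 0.3, -0.3]
gripper_width: 0.998
grasp_force: 0.0
pot 0.66 350 382 175 212
pot 0.61 304 333 232 269
pot 0.55 280 363 244 293
board 0.91 279 363 244 293
[319.18021931 250.3381512 ]
pot [(0.84, [354.0, 250.0, 35.0, 46.0]), (0.83, [286.0, 174.0, 20.0, 23.0])]
glass [(0.7, [370.0, 202.0, 18.0, 34.0])]
blue_mug [(0.8, [423.0, 212.0, 37.0, 52.0])]
red_cup [(0.77, [384.0, 294.0, 36.0, 37.0])]
```

The pot is centred on the board: mask centre (318.5, 250.5) against a predicted (319, 250). The glass, mug and cup haven't moved, so I'm handing in.

```bash
python3 -m inch '[{"dx":0,"dy":0,"dz":0,"rx":0,"ry":0,"rz":0},{"dx":0,"dy":0,"dz":0,"rx":0,"ry":0,"rz":0},{"dx":0,"dy":0,"dz":0,"rx":0,"ry":0,"rz":0}]'; python3 -c "
from plant import ticket; print(ticket.job_done())"
```

```text
time: 18.35
tool_pos: [0.543, -0.0923, 0.2298]
tool_rot: [-0.001, 0.707, 0.707, 0.0]
contact_force: [0.5, 0.1, -1.1]
gripper_width: 0.995
grasp_force: 0.0
the job is handed in; nothing more can be done
None
```

I flipped the board cork side up, stood the small pot upright in the middle of the cork and let go, left the glass, mug and striped cup where they were, and handed the job in at about 18 s; no verdict came back.

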